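# Pin the sprung carving board level

### The arm

A 6-joint arm with a two-finger parallel gripper is mounted at the origin on a cart in front of the work surface, level with it; the furniture and walls round the work are solid. World frame = base frame: x ahead of the robot, y to its left, z up, the work surface at z = 0. Lengths are in m, angles in rad, forces in N, time in s.
With the tool pointing down it reaches from about 0.35 to 0.775 m from the base axis. Payload 5.5 kg.
Tool frame: the origin (TCP) lies midway between the tips of the shut fingers; the grasp point (between the pads) lies 19 mm behind it; z points along the fingers, y is the line along which they close (so a half turn about z gives the same grasp; the last joint's range is limited). The gripper opens to 85 mm and grips with 20 to 120 N. Pads are 22 mm wide; open, the fingers measure 114 mm over their backs; the gripper's body (76 mm by 85 mm) begins 54 mm behind the grasp point. The pads swing forward as they close: fully open they stand 13 mm farther back than shut.
Start: joints at [-1.428, 0.313, 0.046, 1.304, 0, 1.431], TCP at [0.16, -0.552, 0.21] pointing down, gripper open.
Joint ranges: [-2.76, 2.76], [-0.86, 1.69], [-1.03, 1.26], [-2.2, 2.34], [-1.47, 1.5], [-3.14, 3.14]. Speed limits (rad/s): [2.57, 2.57, 3.14, 3.14, 3.14, 3.14].

### API

Orientations are given as [roll, pitch, yaw] about the fixed x, y, z axes, in that order (R = Rz(yaw) Ry(pitch) Rx(roll)).
In Python, from workcell import bot gives the robot as it stands.
- The arm moves only by the tool jog_arm, never from a script. Its argument "targets" is a list of rows, each a list of 5 numbers: the shift along the world's x, y, z in mm, then the turn about the world's z in degrees, then the closure, from 0 (fully open) to 1 (shut). In form: [[tx, ty, tz, twist, claw], ...]. A call has 1 to 5 rows; each row is the pose to reach, as a shift and turn from the pose commanded when the call began; what a row does not reach only later rows make up. A row lasts 1/10 s, in which the tool goes at most 50 mm and 8.59 degrees, less where a joint would pass 70% of its speed; a pose out of reach is approached as far as the arm can. A call with a gripper value outside its range is refused whole. The fingers move at their own pace and stop on an object; "newtons" is the grip in N (left out, the last holds). Time passes only in rows, so rows that repeat a pose let the fingers close. It gives the time, the measured TCP pose, the force, the opening and the grip force at its end, in the units of the state.
- bot.sense(): the state, without advancing time (a new reading comes with each control period).
- bot.get_image(name): name is "scene" or "side" or "wrist"; returns a dict with "frame" (384x512x3 uint8, red, green, blue), "depth" (384x512 float32, m along the optical axis (not along the pixel's ray), 0 where there is no reading), "fovy" (degrees; the focal length in pixels is half the picture's height over the tangent of half this angle, whatever the lens; pixels are square), "cx", "cy" (the principal point, pixels), "xyz" and "orientation" of the camera in the world. Camera axes: x right, y down, z forward; pixel columns grow to the right and rows downward; lengths in m; the calibration is good to about 2 mm. The wrist camera is an equidistant fisheye: a pixel r from the principal point sees the ray r / f radians off the axis. A picture is of the moment at which its call begins.
- bot.sign_off(): hands the job in; it is judged then, once.
Trained networks look in the newest picture that a camera, given by its name, has taken for a name from the list of things; names that differ only in an ending like _2 or _b are one class to them, and where a whole thing is asked for, a point or a joint stands for the part that bears it (a point fixed in the world has none). Each returns a list of dicts, best first, with "confidence" (0 to 1); they miss things now and then, are a little off and sometimes report something else, mostly with a low value. They report only what shows in the picture. A call takes as long as a camera call. They do not tell look-alikes from the thing itself.
- bot.spot_in(camera, target): "bbox" ([left, top, right, bottom] in pixels, round what is visible of it).
- bot.cut_out(camera, target): "region" (384x512 bool, what is visible of it) and "bbox" ([left, top, right, bottom] in pixels, round what is visible of it).
- bot.spot_point(camera, target): "position" ([column, row] in pixels: a listed point, or the origin of a listed thing).
The state is a dict: "time_s": time; "joints": joint angles; "qvel": joint speeds; "effort": joint torques, N m; "tcp_pos": TCP position; "orientation": TCP orientation; "wrist_force": force on the tool from outside, world axes, zero at the start; "wrist_torque": the same for the moment, N m; "grip_width": finger opening in m; "finger_force": force on a finger pad.
Only numpy, scipy, OpenCV 4.12 (cv2) and the standard library are available. Lean on these libraries where they do the work, as an engineer would, in place of code of your own. Each camera call takes 0.05 s, during which the arm holds its last target. There are 200 camera calls.

### The job

Lock the sprung tilting carving board down level with the longer of the two quick-release pins in the rack: squeeze the pin's two side buttons to draw in its balls, take it out of the rack, and push it from above through the slot in the board's tongue and on through the hole in the stand's lug below, using the pin's flange to press the board down level on the way. Then let go so that the buttons spring out and the balls lock under the lug. Leave the short pin in the rack and do not knock over or shift the glue bottle, jar and whetstone.

Things in the scene. Friction and masses are not known exactly. Their poses are not given: they have to be found in the camera images.
- long_pin_grip (a point): Centre of the long pin's handle, between its buttons. The pin stands upright in one of the rack's holes; pin z is up. Black handle 34 (pin x) x 26 (pin y) x 52 mm high, top 22 mm above this point, on a flange 44 mm across, 4 mm thick, underside 34 mm below this point. Steel buttons, 14 wide x 18 mm high, stand 3 mm proud of the wide faces (pin +y, -y): squeeze along pin y. About 0.2 kg
- long_pin_balls (a point): Point on the long pin's axis at its balls' centres, 31 mm below the flange's underside (65 mm below long_pin_grip). Shank 14 mm thick; tapered tip (7 mm across) 44 mm below the flange. Two balls, 8 mm, stand out 4 mm along pin y (22 mm over both), their tops 27 mm below the flange: they pass no hole (rack's or lug's) unless the buttons are pressed
- long_pin_button_a (a joint): Travel (m) of the long pin's button at pin +y: 0 out (balls out), 0.003 flush with the handle (balls fully in from 0.0025). The two buttons and the balls move together; 3 N on each button starts it, 6 N brings it flush.
- long_pin_ball_a (a joint): How far (m) the long pin's ball is drawn in: 0 out (locked), 0.004 and more inside the shank
- short_pin_grip (a point): Centre of the handle of the short pin, to be left alone in the rack's other hole: same kind, but smaller, handle 26 x 20 x 36 mm, flange 34 mm across, underside of flange 25 mm below this point; too short to lock the board
- rack_top (a point): Centre of the top of the pin rack, a fixed wooden bridge 62 x 170 x 52 mm high, long along its y. Two holes 16.5 mm in diameter, 42 mm to either side of this point along rack y, through its top board of 12 mm; open below.
- lug_hole (a point): Centre of the upper mouth of the vertical hole, 16.5 mm in diameter, in the stand's lug, 43 mm above the bench. The lug is a steel bridge 12 mm thick, open for 23 mm below. The stand (base 255 x 150 mm) is fixed; its x points from the lug to the board's hinge 180 mm away, 45 mm above the bench
- board_slot (a point): Point in the slot, at the top face of the board's aluminium tongue (54 mm wide, 10 mm thick, at the end away from the hinge). Board level: right over lug_hole, 55 mm above the bench. Slot 18 mm wide, 31 mm long along the board, from 9.5 mm on the hinge side of this point to 21.5 mm on the free side, so that an upright pin over lug_hole passes it at any tilt
- tilt_board (a joint): Tilt of the board (rad): 0 level (stop), positive with the tongue raised. The plywood board behind the tongue, 125 x 160 mm, carries a wooden blank. A spring holds it up at about 0.2 to 0.27 and throws it back up if let go unpinned; about 7 N down on the tongue brings it level
- glue_bottle: Standing glue bottle, 48 x 83 x 197 mm high, between the rack and the stand; origin under its centre; leave alone
- brush_jar: Glass jar 71 mm across, 99 mm high, on the robot's side; origin under its centre; leave alone
- whetstone: Grey whetstone 45 x 105 x 22 mm lying behind the bottle; origin under its centre; leave alone
Mind the look-alikes: they are no part of the job. What is shaped like the part that bears long_pin_grip but pink is not meant.

How it is judged:
On the way, in this order (a step that is already met when the one before it is completed fails the run):
1. the long pin is out of the rack, clear above it, with its balls drawn in (height (world z) of long_pin_balls above 0.075 m and value of joint long_pin_ball_a above 0.003 m), for 0.1 s.
2. the pin, its button still pressed, is through slot and lug hole with the board down level (value of joint tilt_board below 0.035 rad and value of joint long_pin_ball_a above 0.003 m and height (world z) of long_pin_balls below 0.0275 m and horizontal distance between long_pin_balls and lug_hole below 0.004 m), for 0.1 s.
At the end, for the whole second after the job is handed in: Long pin let go and at rest through slot and lug hole: axis within 5 mm of the hole's at the balls, within 0.15 rad of upright; balls out (drawn in under 1 mm), their centres under 30 mm above the bench, so below the lug; board level within 0.04 rad (value of joint tilt_board below 0.04 rad and value of joint long_pin_ball_a below 0.001 m and height (world z) of long_pin_balls below 0.03 m and horizontal distance between long_pin_balls and lug_hole below 0.005 m and angle between long_pin_grip's own z axis and vertical below 0.15 rad and linear speed of long_pin below 0.02 m/s); the robot touches nothing.
It fails at once if the short pin is shifted by more than 15 mm (distance of short_pin_grip from where it was at the start of the episode above 0.015 m).
It fails at once if the glue bottle is shifted by more than 20 mm (distance of glue_bottle from where it was at the start of the episode above 0.02 m).
It fails at once if the jar is shifted by more than 20 mm (distance of brush_jar from where it was at the start of the episode above 0.02 m).
It fails at once if the whetstone is shifted by more than 20 mm (distance of whetstone from where it was at the start of the episode above 0.02 m).
It also fails if it takes over 56 s, if anything falls off the work surface, if the arm or the gripper's body presses on something with over 40 N, if the wrist force passes 120 N, or if a joint passes its speed limit or range.

## Working session

There is one attempt and no reset: what is moved stays moved. The work goes in short steps, Python scripts to look and compute and a tool call to move; the robot and the scene stay as the last step left them, time stands still between calls to the robot, and variables do not carry over. Pictures are saved under pics/ and viewed, at most 10 in all, crops included, and the job is handed in when it is done.

Besides the shell and the picture viewer there is one more tool, called by a JSON object that holds its "op" and its "data". jog_arm: Moves the arm, as the interface text tells. Its arguments: {"type":"object","properties":{"targets":{"type":"array"},"newtons":{"type":"number"}},"required":["targets"]}

```bash
mkdir -p pics; cat > h.py <<'E'
import numpy as np, cv2
from scipy.spatial.transform import Rotation as R
from workcell import bot
def ray(im,p,fish):
    f=192/np.tan(np.radians(im["fovy"])/2)
    u=np.array([p[0]-im["cx"],p[1]-im["cy"]],float)
    if fish:
        r=np.hypot(*u); th=r/f; d=np.array([*(u/max(r,1e-9)*np.sin(th)),np.cos(th)])
    else: d=np.array([u[0]/f,u[1]/f,1.])
    return d
def rot(im):
    o=np.array(im["orientation"]); return o if o.shape==(3,3) else R.from_euler('xyz',o).as_matrix()
def dep(im,p,fish=False):
    c,r=int(round(p[0])),int(round(p[1])); z=im["depth"][max(r-1,0):r+2,max(c-1,0):c+2]; z=z[z>0]
    if len(z)==0: return None
    d=ray(im,p,fish); return np.array(im["xyz"])+rot(im)@(d/d[2]*np.median(z))
def wray(im,p,fish=False):
    d=rot(im)@ray(im,p,fish); return np.array(im["xyz"]),d/np.linalg.norm(d)
def tri(a,b):
    A=[];B=[]
    for o,d in (a,b):
        P=np.eye(3)-np.outer(d,d);A.append(P);B.append(P@o)
    x=np.linalg.lstsq(np.vstack(A),np.hstack(B),rcond=None)[0]
    return x,[np.linalg.norm((np.eye(3)-np.outer(d,d))@(x-o)) for o,d in (a,b)]
def save(im,name,crop=None,s=1):
    f=im["frame"][:,:,::-1]
    if crop: f=f[crop[1]:crop[3],crop[0]:crop[2]]
    cv2.imwrite("pics/"+name,cv2.resize(f,None,fx=s,fy=s,interpolation=cv2.INTER_CUBIC))
E
cat > a.py <<'E'
from h import *
import pickle
np.set_printoptions(precision=4,suppress=True)
s=bot.sense();print({k:s[k] for k in("time_s","tcp_pos","orientation","wrist_force","grip_width")})
ims={}
for c in("scene","side","wrist"):
    im=bot.get_image(c);ims[c]=im;print(c,im["fovy"],im["xyz"],im["orientation"])
    for t in("long_pin_grip","short_pin_grip","rack_top","lug_hole","board_slot","long_pin_balls","glue_bottle","brush_jar","whetstone"):
        for q in bot.spot_point(c,t)[:3]:
            p=q["position"];print(' ',t,np.round(p,1),round(q["confidence"],2),dep(im,p,c=="wrist"))
pickle.dump(ims,open("ims.pkl","wb"))
a=np.hstack([ims["scene"]["frame"],ims["side"]["frame"]])
cv2.imwrite("pics/0.png",cv2.resize(np.vstack([ims["scene"]["frame"],ims["side"]["frame"]])[:,:,::-1],(400,600)))
save(ims["scene"],"s.png",None,1.5);save(ims["side"],"d.png",None,1.5)
E
python3 a.py
```

```text
{'time_s': 0.0, 'tcp_pos': array([ 0.1604, -0.5516,  0.209 ]), 'orientation': array([-3.1398, -0.0003,  0.2828]), 'wrist_force': array([ 0.3763, -0.4161,  0.452 ]), 'grip_width': 0.08556842859650987}
scene 53.47387164543626 [ 0.3192 -0.4876  0.8174] [-2.4683  0.0142 -0.4629]
  long_pin_grip [150.  161.3] 0.87 [0.3717 0.2385 0.0968]
  long_pin_grip [189.1 147.7] 0.53 [0.4817 0.2491 0.0862]
  long_pin_grip [213.9 113.8] 0.52 [0.5945 0.3437 0.0891]
  short_pin_grip [205.7 165.7] 0.58 [0.4976 0.1698 0.0837]
  short_pin_grip [288.7 212.8] 0.24 [ 0.6358 -0.0281  0.0319]
  rack_top [199.2 163.7] 0.71 [0.4925 0.2141 0.0509]
  lug_hole [300.1 296.1] 0.9 [ 0.527  -0.2536  0.1054]
  board_slot [309.8 281.2] 0.71 [ 0.5644 -0.2314  0.0937]
  long_pin_balls [213.5 130.3] 0.76 [0.589  0.3501 0.0218]
  long_pin_balls [155.6 182.9] 0.62 [0.3683 0.2455 0.0036]
  long_pin_balls [193.2 160.8] 0.54 [0.4819 0.2323 0.0504]
  glue_bottle [284.8 215.6] 0.95 [ 0.6254 -0.0273  0.0254]
  brush_jar [206.3 236.6] 0.61 [ 0.4219 -0.0111  0.052 ]
  whetstone [323.9 193.2] 0.84 [ 0.7551 -0.0085  0.0201]
side 43.76775
[... 225 characters left out ...]
.0932]
  short_pin_grip [298.5 230.2] 0.6 [0.5033 0.1964 0.0824]
  rack_top [303.5 243.8] 0.96 [0.4993 0.2705 0.1093]
  lug_hole [273.5 148.6] 0.66 [ 0.5459 -0.2201  0.0455]
  board_slot [269.7 131.9] 0.74 [ 0.5571 -0.2433  0.0918]
  long_pin_balls [355.6 266.4] 0.88 [0.3711 0.2559 0.0185]
  long_pin_balls [308.  269.4] 0.66 [0.4888 0.2947 0.0531]
  long_pin_balls [259.9 303.7] 0.6 [0.5981 0.35   0.0057]
  glue_bottle [247.9 206.1] 0.9 [0.6255 0.0189 0.0129]
  brush_jar [322.7 211.4] 0.82 [0.425  0.0585 0.0226]
  brush_jar [199.7 207. ] 0.65 [0.756  0.0315 0.0232]
  whetstone [308.2 249.4] 0.69 [0.4893 0.2794 0.1006]
wrist 65.70646984690485 [ 0.2349 -0.5329  0.3751] [ 2.8373 -0.0002 -1.2874]
```

View pics/s.png

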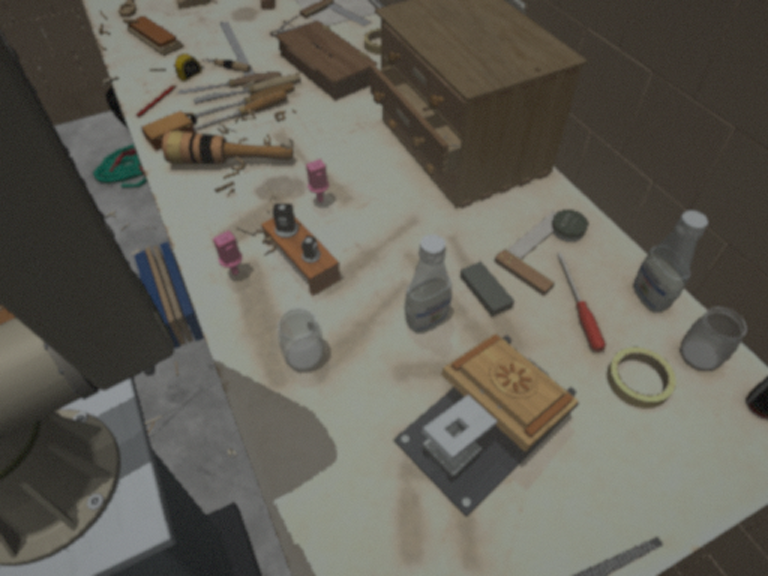

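View pics/d.png

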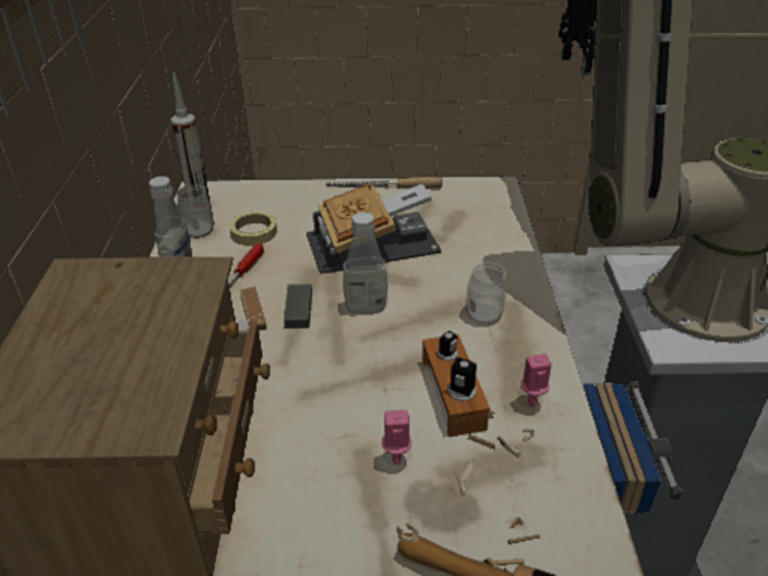

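The long pin is the larger black one at scene (189,147). The look-alikes are the pink pins at (150,161) and (214,114) and the small black short pin at (206,166), nearer the robot's side of the rack. The stand's tongue is at about (305,285), and the bottle (285,205) and jar (200,225) lie between. I'll move to look at the lug first, then the rack.

{"op": "jog_arm", "data": {"targets": [[40,40,20,0,0],[80,80,40,0,0],[115,115,60,0,0],[150,150,80,0,0],[185,185,90,0,0]]}}

```text
time_s: 2.0
tcp_pos: [0.3281, -0.3846, 0.2944]
orientation: [3.14, -0.001, 0.282]
wrist_force: [0.4, -1.7, 0.2]
grip_width: 0.0855
finger_force: 0.0
```

{"op": "jog_arm", "data": {"targets": [[35,35,0,0,0],[70,70,0,0,0],[90,90,0,0,0],[90,90,0,0,0]]}}

```text
time_s: 2.4
tcp_pos: [0.4191, -0.2929, 0.2931]
orientation: [3.142, -0.001, 0.288]
wrist_force: [0.8, -0.6, -0.0]
grip_width: 0.0852
finger_force: 0.0
```

```bash
cat > b.py <<'E'
from h import *
import pickle,sys
np.set_printoptions(precision=4,suppress=True)
s=bot.sense();print(s["time_s"],s["tcp_pos"],s["orientation"])
im=bot.get_image("wrist");pickle.dump(im,open(sys.argv[1]+".pkl","wb"))
for t in sys.argv[2:]:
    for q in bot.spot_point("wrist",t)[:2]:
        p=q["position"];print(' ',t,np.round(p,1),round(q["confidence"],2),dep(im,p,True))
save(im,sys.argv[1]+".png",None,1.4)
E
python3 b.py w1 lug_hole board_slot
cat > c.py <<'E'
from h import *
import pickle
np.set_printoptions(precision=4,suppress=True)
ims=pickle.load(open("ims.pkl","rb"))
for c in("scene","side"):
    im=ims[c];d=im["depth"];v,u=np.mgrid[:384,:512]
    f=192/np.tan(np.radians(im["fovy"])/2)
    P=np.stack([(u-im["cx"])/f*d,(v-im["cy"])/f*d,d],-1)@rot(im).T+np.array(im["xyz"])
    F=im["frame"].astype(int);near=(abs(P[...,0]-.49)<.08)&(abs(P[...,1]-.22)<.14)
    dark=F.max(-1)<70
    top=near&(abs(P[...,2]-.052)<.006)&(F[...,0]>F[...,2]*1.6)
    print(c,"rack",cv2.minAreaRect((P[top][:,:2]*1000).astype(np.float32)),P[top].mean(0))
    for (x,y) in((.485,.255),(.50,.172)):
        m=dark&(np.hypot(P[...,0]-x,P[...,1]-y)<.04)&(P[...,2]>.06)
        if m.sum()>10:
            zt=np.percentile(P[m][:,2],95);q=P[m][P[m][:,2]>zt-.006];print("pin",m.sum(),zt,cv2.minAreaRect((q[:,:2]*1000).astype(np.float32)))
E
python3 c.py
```

```text
2.4 [ 0.4191 -0.2929  0.2931] [ 3.1416 -0.0009  0.2881]
  lug_hole [235.2  50.8] 0.66 [ 0.5515 -0.2288  0.0342]
  board_slot [233.8  39.4] 0.71 [ 0.5653 -0.2233  0.0444]
scene rack ((493.15167236328125, 222.22488403320312), (60.64151382446289, 172.32293701171875), 11.530669212341309) [0.4911 0.2033 0.0501]
pin 178 0.10756471462463899 ((487.58612060546875, 261.0010986328125), (24.48021125793457, 33.382728576660156), 58.83766555786133)
pin 72 0.09091471050301167 ((500.4642028808594, 178.2014923095703), (20.971885681152344, 16.380088806152344), 49.25048828125)
side rack ((495.2225341796875, 226.9823455810547), (62.92532730102539, 173.05735778808594), 10.634811401367188) [0.4986 0.2443 0.0533]
pin 327 0.11032533374435895 ((487.71099853515625, 268.7671813964844), (25.062387466430664, 33.79219436645508), 64.49638366699219)
pin 129 0.09533302005606634 ((502.4609375, 186.89492797851562), (25.20114517211914, 15.927815437316895), 35.79537582397461)
```

{"op": "jog_arm", "data": {"targets": [[3,45,0,-8,0],[6,90,0,-16,0],[10,135,0,-24,0],[13,180,0,-32,0],[15,225,0,-40,0]]}}

```text
time_s: 3.05
tcp_pos: [0.4254, -0.0852, 0.2929]
orientation: [-3.128, -0.0, -0.394]
wrist_force: [0.4, 0.0, 0.1]
grip_width: 0.0855
finger_force: 0.0
```

{"op": "jog_arm", "data": {"targets": [[4,45,0,-5,0],[8,90,0,-5,0],[10,135,0,-5,0],[13,180,0,-5,0],[15,225,0,-5,0]]}}

```text
time_s: 3.55
tcp_pos: [0.3786, -0.0671, 0.293]
orientation: [-3.089, 0.001, -0.43]
wrist_force: [0.0, -0.1, 0.9]
grip_width: 0.0857
finger_force: 0.0
```

{"op": "jog_arm", "data": {"targets": [[4,40,-10,0,0],[8,80,-30,0,0],[8,85,-30,0,0],[8,85,-30,0,0]]}}

```text
time_s: 3.95
tcp_pos: [0.3673, -0.0288, 0.2629]
orientation: [-3.05, 0.003, -0.379]
wrist_force: [1.1, -0.8, 0.1]
grip_width: 0.0853
finger_force: 0.0
```

```bash
python3 b.py w2 long_pin_grip short_pin_grip rack_top; python3 -c "
from h import *;s=bot.sense();print(s['joints'])
import pickle
im=pickle.load(open('w1.pkl','rb'));save(im,'w1c.png',(150,0,400,200),2)"
```

```text
3.95 [ 0.3673 -0.0288  0.2629] [-3.0495  0.003  -0.3792]
  long_pin_grip [  3.7 128.2] 0.81 [0.5852 0.3453 0.0928]
  long_pin_grip [ 93.1 222.9] 0.69 [0.3785 0.2379 0.0923]
  short_pin_grip [ 90.3 132.3] 0.78 [0.4946 0.1722 0.0913]
  rack_top [ 78.8 142.4] 0.71 [0.4973 0.2286 0.0533]
[-0.38057708 -0.11378905 -0.30632414  1.37934125  0.09190219  3.14059993]
```

View pics/w2.png

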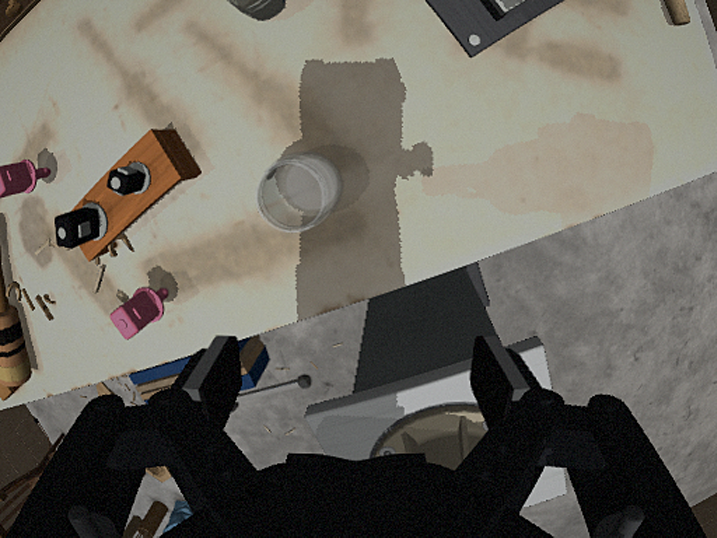

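View pics/w1c.png

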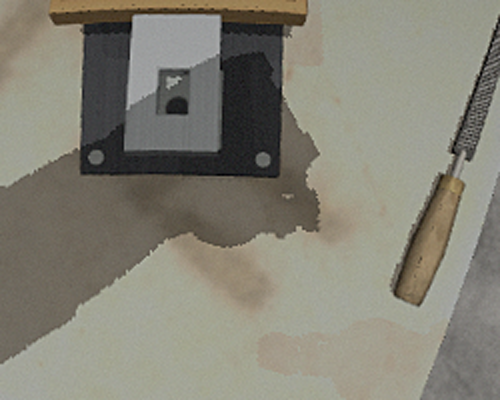

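Joint 6 is at its limit, so I'll use the half-turn grasp at yaw ≈151°, which needs a turn of about +173°. The w2 picture shows the jar at (215,137) and the rack's black pins at (57,160) and (90,130).

{"op": "jog_arm", "data": {"targets": [[0,0,0,8,0],[0,0,0,16,0],[0,0,0,24,0],[0,0,0,32,0],[0,0,0,40,0]]}}

```text
time_s: 4.65
tcp_pos: [0.3686, -0.0296, 0.2637]
orientation: [-3.05, 0.002, 0.324]
wrist_force: [1.4, -0.3, -0.3]
grip_width: 0.0855
finger_force: 0.0
```

Hitting the limit left a 5° tool tilt. I'll unwind joint 6 to its opposite limit and take the tilt back out there the mirrored way.

{"op": "jog_arm", "data": {"targets": [[0,0,4,8.5,0],[0,0,8,17,0],[0,0,12,25.5,0],[0,0,16,34,0],[0,0,20,42.5,0]]}}

```text
time_s: 5.15
tcp_pos: [0.3687, -0.0295, 0.2837]
orientation: [-3.05, 0.002, 1.066]
wrist_force: [-0.4, 0.3, -0.1]
grip_width: 0.0853
finger_force: 0.0
```

{"op": "jog_arm", "data": {"targets": [[0,0,0,8.5,0],[0,0,0,17,0],[0,0,0,25.5,0],[0,0,0,34,0],[0,0,0,42.5,0]]}}

```text
time_s: 5.65
tcp_pos: [0.3687, -0.0295, 0.2836]
orientation: [-3.05, 0.003, 1.808]
wrist_force: [0.9, -0.5, 0.7]
grip_width: 0.0856
finger_force: 0.0
```

{"op": "jog_arm", "data": {"targets": [[0,0,0,8.5,0],[0,0,0,17,0],[0,0,0,25.5,0],[0,0,0,34,0],[0,0,0,42.5,0]]}}

```text
time_s: 6.15
tcp_pos: [0.3686, -0.0294, 0.2836]
orientation: [-3.049, 0.003, 2.55]
wrist_force: [-0.3, -0.4, 0.9]
grip_width: 0.0852
finger_force: 0.0
```

{"op": "jog_arm", "data": {"targets": [[0,0,0,8.5,0],[0,0,0,17,0],[0,0,0,25.5,0],[0,0,0,34,0],[0,0,0,42.5,0]]}}

```text
time_s: 6.65
tcp_pos: [0.3686, -0.0293, 0.2837]
orientation: [-3.049, 0.003, -2.991]
wrist_force: [-0.2, 1.2, 0.2]
grip_width: 0.0852
finger_force: 0.0
```

{"op": "jog_arm", "data": {"targets": [[0,0,0,8.5,0],[0,0,0,17,0],[0,0,0,25.5,0],[0,0,0,34,0],[0,0,0,42.5,0]]}}

```text
time_s: 7.15
tcp_pos: [0.3685, -0.0294, 0.2838]
orientation: [-3.048, 0.002, -2.25]
wrist_force: [-0.3, 0.4, -0.0]
grip_width: 0.0853
finger_force: 0.0
```

{"op": "jog_arm", "data": {"targets": [[0,0,0,8.5,0],[0,0,0,17,0],[0,0,0,25.5,0],[0,0,0,34,0],[0,0,0,42.5,0]]}}

```text
time_s: 7.65
tcp_pos: [0.3685, -0.0294, 0.2838]
orientation: [-3.049, 0.002, -1.508]
wrist_force: [0.1, 0.3, 1.1]
grip_width: 0.0857
finger_force: 0.0
```

```bash
python3 -c "
from h import *;s=bot.sense();print(s['joints'],s['orientation'],s['tcp_pos'])"
```

```text
[-0.33104802 -0.18349254 -0.31596665  1.35292194  0.03709034 -1.96296347] [-3.04851643e+00  1.54217531e-03 -1.50802048e+00] [ 0.36847465 -0.02943991  0.28382295]
```

{"op": "jog_arm", "data": {"targets": [[0,0,0,8.5,0],[0,0,0,17,0],[0,0,0,25.5,0],[0,0,0,34,0],[0,0,0,42.5,0]]}}

```text
time_s: 8.15
tcp_pos: [0.3685, -0.0296, 0.2838]
orientation: [-3.049, 0.001, -0.766]
wrist_force: [0.3, 0.5, -1.0]
grip_width: 0.0855
finger_force: 0.0
```

{"op": "jog_arm", "data": {"targets": [[0,0,0,8.5,0],[0,0,0,17,0],[0,0,0,21,0],[0,-40,0,21,0],[0,-80,0,21,0]]}}

```text
time_s: 8.65
tcp_pos: [0.3848, -0.0723, 0.2837]
orientation: [-3.079, 0.001, -0.446]
wrist_force: [-0.0, 0.4, 0.1]
grip_width: 0.0853
finger_force: 0.0
```

```bash
python3 -c "
from h import *;s=bot.sense();print(s['joints'],s['orientation'],s['tcp_pos'])"
```

```text
[-0.44434253 -0.06576923 -0.21389598  1.42406194  0.06249913 -3.1403868 ] [-3.07909524e+00  1.46768145e-03 -4.45546033e-01] [ 0.38477092 -0.07233706  0.28366216]
```

{"op": "jog_arm", "data": {"targets": [[0,-40,0,0,0],[0,-80,0,0,0],[0,-120,0,0,0],[0,-120,0,0,0]]}}

```text
time_s: 9.05
tcp_pos: [0.4169, -0.1275, 0.2828]
orientation: [-3.116, 0.004, -0.502]
wrist_force: [0.1, 0.5, -0.4]
grip_width: 0.0854
finger_force: 0.0
```

{"op": "jog_arm", "data": {"targets": [[0,-40,0,0,0],[0,-75,0,0,0],[0,-75,0,0,0]]}}

```text
time_s: 9.35
tcp_pos: [0.4351, -0.1727, 0.2826]
orientation: [3.139, 0.004, -0.548]
wrist_force: [0.5, 0.2, -0.0]
grip_width: 0.0854
finger_force: 0.0
```

{"op": "jog_arm", "data": {"targets": [[2,21,0,-8.5,0],[5,42,0,-17,0],[7,63,0,-25.5,0],[10,84,0,-34,0],[12,105,0,-42.5,0]]}}

```text
time_s: 9.85
tcp_pos: [0.4456, -0.0646, 0.2831]
orientation: [3.139, 0.005, -1.294]
wrist_force: [-0.0, 0.4, -0.5]
grip_width: 0.0857
finger_force: 0.0
```

{"op": "jog_arm", "data": {"targets": [[2,21,0,-8.5,0],[5,42,0,-17,0],[7,63,0,-25.5,0],[10,84,0,-34,0],[12,105,0,-42.5,0]]}}

```text
time_s: 10.35
tcp_pos: [0.4574, 0.0403, 0.2832]
orientation: [3.138, 0.005, -2.036]
wrist_force: [-0.1, -0.4, 0.0]
grip_width: 0.0856
finger_force: 0.0
```

{"op": "jog_arm", "data": {"targets": [[2,21,0,-8.5,0],[5,42,0,-17,0],[7,63,0,-25.5,0],[10,84,0,-34,0],[12,105,0,-42.5,0]]}}

```text
time_s: 10.85
tcp_pos: [0.4693, 0.1452, 0.2832]
orientation: [3.138, 0.004, -2.777]
wrist_force: [0.8, -0.3, 0.3]
grip_width: 0.0851
finger_force: 0.0
```

{"op": "jog_arm", "data": {"targets": [[2,21,0,-8.5,0],[5,42,0,-17,0],[9,63,0,-25.5,0],[12,84,-10,-34,0],[16,115,-20,-42.5,0]]}}

```text
time_s: 11.35
tcp_pos: [0.4855, 0.2595, 0.2634]
orientation: [3.139, 0.004, 2.763]
wrist_force: [-0.4, -0.5, 0.4]
grip_width: 0.0855
finger_force: 0.0
```

{"op": "jog_arm", "data": {"targets": [[0,5,0,-8,0],[0,5,0,-8,0]]}}

```text
time_s: 11.55
tcp_pos: [0.4849, 0.265, 0.2625]
orientation: [3.14, 0.003, 2.632]
wrist_force: [-0.4, -0.6, -0.3]
grip_width: 0.0855
finger_force: 0.0
```

```bash
python3 b.py w3 long_pin_grip short_pin_grip rack_top; cat > d.py <<'E'
from h import *
import pickle,sys
np.set_printoptions(precision=4,suppress=True)
im=pickle.load(open(sys.argv[1]+".pkl","rb"));x,y,r,zlo=map(float,sys.argv[2:6])
f=192/np.tan(np.radians(im["fovy"])/2);v,u=np.mgrid[:384,:512]
a=(u-im["cx"]);b=(v-im["cy"]);rr=np.hypot(a,b)+1e-9;t=np.tan(rr/f)
P=np.stack([a/rr*t,b/rr*t,np.ones_like(t)],-1)*im["depth"][...,None]@rot(im).T+np.array(im["xyz"])
m=(np.hypot(P[...,0]-x,P[...,1]-y)<r)&(P[...,2]>zlo)&(P[...,2]<zlo+.08)&(im["depth"]>0)
z=P[m][:,2];print(np.histogram(z,bins=np.arange(zlo,zlo+.08,.005)))
zt=np.percentile(z,97);q=P[m][P[m][:,2]>zt-.005];print("top",zt,cv2.minAreaRect((q[:,:2]*1000).astype(np.float32)))
E
python3 d.py w3 .487 .262 .04 .06; python3 -c "
from h import *;s=bot.sense();print(s['joints'],s['orientation'],s['tcp_pos'])"
```

```text
11.55 [0.4849 0.265  0.2625] [3.1399 0.0027 2.6318]
  long_pin_grip [355.7 197.6] 0.92 [0.5798 0.3524 0.1005]
  long_pin_grip [255.5 164.1] 0.66 [0.4832 0.2667 0.1095]
  short_pin_grip [207.4 205.4] 0.87 [0.5026 0.1895 0.0936]
  rack_top [231.7 176.8] 0.56 [0.4944 0.2253 0.0531]
(array([  5,  17,  18,   9,  19,  24,  37,  63,  15, 580,  87,   0,   0,
         0,   0,   0]), array([0.06 , 0.065, 0.07 , 0.075, 0.08 , 0.085, 0.09 , 0.095, 0.1  ,
       0.105, 0.11 , 0.115, 0.12 , 0.125, 0.13 , 0.135, 0.14 ]))
top 0.11062713194206053 ((486.0707092285156, 264.6053161621094), (24.685714721679688, 33.11919021606445), 60.61438751220703)
[ 0.35225908  0.25618638  0.0990293   1.40844146 -0.00144454  0.8624455 ] [3.13858504 0.0044786  2.63139574] [0.48591539 0.26335674 0.26350803]
```

View pics/w3.png

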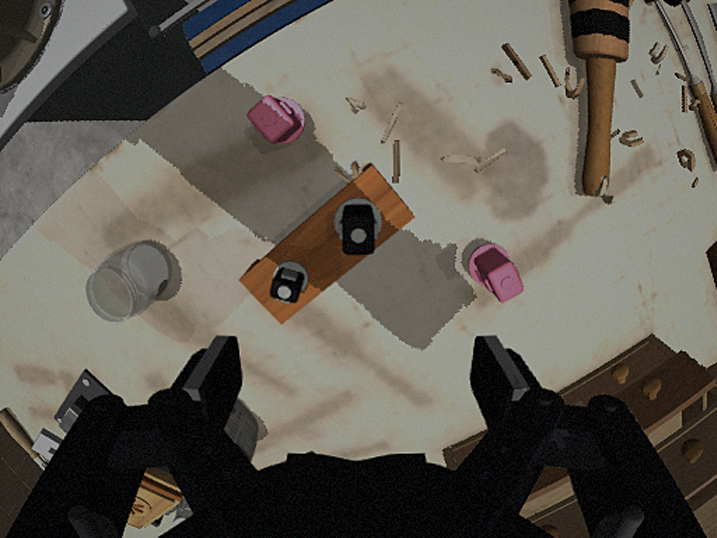

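The crop-equivalent near view w3 shows the chosen black pin at (255,164), under the tool, and larger than the short pin at (207,205). The pink ones are at (197,86) and (355,195). The tool is already aligned, so I'll descend.

{"op": "jog_arm", "data": {"targets": [[0,1,-45,0,0],[0,1,-90,0,0],[0,1,-130,0,0],[0,1,-165,0,0],[0,1,-185,0,0]], "newtons": 40}}

```text
time_s: 12.25
tcp_pos: [0.4844, 0.2633, 0.0754]
orientation: [3.142, 0.002, 2.63]
wrist_force: [0.3, 0.7, -0.1]
grip_width: 0.0856
finger_force: 0.0
```

{"op": "jog_arm", "data": {"targets": [[0,0,-12,0,0],[0,0,-12,0,0.4],[0,0,-12,0,1],[0,0,-12,0,1],[0,0,-12,0,1]]}}

```text
time_s: 12.75
tcp_pos: [0.4875, 0.2653, 0.0677]
orientation: [3.136, 0.006, 2.63]
wrist_force: [1.2, 0.4, 4.2]
grip_width: 0.0282
finger_force: 4.9
```

{"op": "jog_arm", "data": {"targets": [[0,0,0,0,1],[0,0,0,0,1],[0,0,0,0,1]]}}

```text
time_s: 13.05
tcp_pos: [0.4874, 0.265, 0.0679]
orientation: [3.137, 0.007, 2.629]
wrist_force: [-1.1, 1.2, 3.7]
grip_width: 0.0254
finger_force: 41.0
```

The buttons are flush at 25.4 mm. Lifting.

{"op": "jog_arm", "data": {"targets": [[0,0,10,0,1],[0,0,25,0,1],[0,0,45,0,1],[0,0,80,0,1],[0,0,120,0,1]]}}

```text
time_s: 13.55
tcp_pos: [0.4844, 0.2641, 0.1861]
orientation: [-3.141, 0.002, 2.63]
wrist_force: [0.9, 1.1, -2.5]
grip_width: 0.0255
finger_force: 42.0
```

{"op": "jog_arm", "data": {"targets": [[0,0,45,0,1],[0,0,70,0,1],[0,0,70,0,1]]}}

```text
time_s: 13.85
tcp_pos: [0.4877, 0.2653, 0.2607]
orientation: [3.134, 0.009, 2.63]
wrist_force: [0.3, -0.2, -3.1]
grip_width: 0.025
finger_force: 42.0
```

```bash
python3 b.py w4 long_pin_grip long_pin_balls short_pin_grip; python3 - <<'E'
from h import *
im=bot.get_image("side")
for q in bot.spot_point("side","long_pin_grip")[:3]:print(q)
save(im,"side4.png",(230,100,410,260),3)
E
```

```text
13.85 [0.4877 0.2653 0.2607] [3.1335 0.009  2.6296]
  long_pin_grip [252.1 242.9] 0.78 [0.4782 0.2678 0.3019]
  long_pin_grip [194.1  80.6] 0.76 [0.3744 0.2548 0.1008]
  long_pin_balls [203.1  82.4] 0.97 [0.3812 0.2622 0.1001]
  long_pin_balls [336.4 178.7] 0.63 [0.571  0.3474 0.0483]
  short_pin_grip [202.6 204.7] 0.58 [0.5024 0.1864 0.0944]
{'position': [312.5, 183.1], 'confidence': 0.87}
{'position': [356.4, 247.2], 'confidence': 0.62}
{'position': [263.8, 281.6], 'confidence': 0.58}
```

View pics/side4.png

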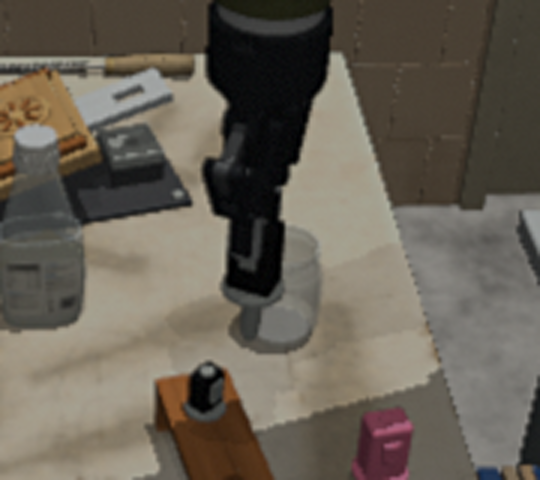

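The pin is held upright and clear, and the short pin is undisturbed. Now the stand's geometry from the pictures already taken.

```bash
cat > e.py <<'E'
from h import *
import pickle,sys
np.set_printoptions(precision=4,suppress=True)
def cloud(im,fish):
    f=192/np.tan(np.radians(im["fovy"])/2);v,u=np.mgrid[:384,:512]
    a=(u-im["cx"]);b=(v-im["cy"])
    if fish: rr=np.hypot(a,b)+1e-9;t=np.tan(rr/f);D=np.stack([a/rr*t,b/rr*t,np.ones_like(t)],-1)
    else: D=np.stack([a/f,b/f,np.ones_like(a)],-1)
    return D*im["depth"][...,None]@rot(im).T+np.array(im["xyz"])
if __name__=="__main__":
    ims=pickle.load(open("ims.pkl","rb"));ims["w1"]=pickle.load(open("w1.pkl","rb"));
    for k in("scene","side","w1"):
        im=ims[k];P=cloud(im,k=="w1");F=im["frame"].astype(int)
        near=(np.hypot(P[...,0]-.58,P[...,1]+.22)<.2)&(im["depth"]>0)
        grey=(F.max(-1)-F.min(-1)<25)
        T=near&grey&(P[...,2]>.07)&(P[...,2]<.11)&(F.max(-1)>90)&(P[...,0]<.62)
        B=near&(F.max(-1)<75)&(P[...,2]<.025)
        L=near&grey&(abs(P[...,2]-.043)<.004)
        for n,m in(("tongue",T),("base",B),("lug",L)):
            if m.sum()>10:
                # drop outliers
                mm=cv2.morphologyEx(m.astype(np.uint8),cv2.MORPH_OPEN,np.ones((2,2)));nl,lb,st,_=cv2.connectedComponentsWithStats(mm)
                if nl<2: continue
                i=1+np.argmax(st[1:,4]);q=P[lb==i];print(k,n,len(q),"z",q[:,2].min(),q[:,2].max(),cv2.minAreaRect((q[:,:2]*1000).astype(np.float32)))
E
python3 e.py
```

```text
scene tongue 1003 z 0.00469168467670078 0.8173703339067455 ((447.5194091796875, -326.4090270996094), (402.9288330078125, 86.28858184814453), 39.40129852294922)
scene base 2111 z -0.003838287998773615 0.8173703339067455 ((467.41558837890625, -298.8642883300781), (442.5729675292969, 185.7152099609375), 29.102497100830078)
scene lug 287 z 0.024342967537483107 0.8173703339067455 ((426.9525146484375, -344.6136779785156), (350.61578369140625, 72.77452087402344), 41.28565216064453)
side tongue 254 z 0.08411628804128235 0.8492879329466118 ((558.0403442382812, 386.70819091796875), (1295.6094970703125, 85.10423278808594), 89.90310668945312)
side base 604 z 8.343441868352564e-05 0.8492879329466118 ((543.1431274414062, 394.0015869140625), (129.3749542236328, 1279.6939697265625), 0.5498002767562866)
side lug 135 z -2.3654287964358645e-05 0.04909650619151806 ((525.0995483398438, -256.56304931640625), (136.5891876220703, 52.292911529541016), 69.8836669921875)
w1 tongue 2532 z 0.007842512839461357 0.45834311406847983 ((553.8613891601562, -235.11830139160156), (136.1623077392578, 55.120697021484375), 14.409211158752441)
w1 base 4382 z -0.000296735246186397 0.45834311406847983 ((554.047607421875, -235.77975463867188), (136.79019165039062, 150.21702575683594), 15.234344482421875)
w1 lug 198 z 0.007675141333796653 0.45834311406847983 ((528.1076049804688, -243.95875549316406), (88.01314544677734, 22.658288955688477), 25.697391510009766)
```

{"op": "jog_arm", "data": {"targets": [[2,-20,30,5,1],[4,-60,40,10,1],[6,-105,40,15,1],[8,-150,40,20,1],[8,-195,40,25,1]]}}

```text
time_s: 14.65
tcp_pos: [0.4936, 0.0682, 0.2948]
orientation: [3.139, 0.002, 3.07]
wrist_force: [0.6, -1.2, -2.2]
grip_width: 0.0252
finger_force: 42.0
```

{"op": "jog_arm", "data": {"targets": [[0,-45,0,5,1],[2,-90,0,10,1],[4,-135,0,15,1],[6,-180,0,19,1],[10,-220,0,19,1]]}}

```text
time_s: 15.15
tcp_pos: [0.5032, -0.1522, 0.2948]
orientation: [3.137, 0.002, -2.885]
wrist_force: [0.7, 1.0, -2.2]
grip_width: 0.0251
finger_force: 42.0
```

{"op": "jog_arm", "data": {"targets": [[40,-20,0,0,1],[80,-40,0,0,1],[120,-50,-5,0,1],[145,-55,-10,0,1],[145,-55,-10,0,1]]}}

```text
time_s: 15.65
tcp_pos: [0.6509, -0.2059, 0.2804]
orientation: [3.135, -0.0, -2.886]
wrist_force: [0.0, -0.8, -2.9]
grip_width: 0.0248
finger_force: 42.0
```

```bash
python3 b.py w5 lug_hole board_slot; python3 -c "
from h import *;import pickle
im=pickle.load(open('w5.pkl','rb'))
for n,ps in(('w1',[(235.2,50.8),(238,52)]),('w5',[q['position'] for q in bot.spot_point('wrist','lug_hole')[:1]])):
  im=pickle.load(open(n+'.pkl','rb'))
  for p in ps:
    o,d=wray(im,p,True);print(n,p,o+d*(.043-o[2])/d[2])
"
```

```text
15.65 [ 0.6509 -0.2059  0.2804] [ 3.1348 -0.0004 -2.8859]
  lug_hole [249.4  73.2] 0.58 [ 0.5438 -0.2411  0.0091]
  lug_hole [422.9  57.5] 0.35 [ 0.4407 -0.0045  0.0464]
  board_slot [252.5  76.3] 0.68 [ 0.5471 -0.2356  0.0098]
  board_slot [509.1 140.5] 0.51 [0.5044 0.1754 0.0943]
w1 (235.2, 50.8) [ 0.5502921  -0.22970096  0.043     ]
w1 (238, 52) [ 0.54966867 -0.23388623  0.043     ]
w5 [249.4, 73.2] [ 0.54640159 -0.24011279  0.043     ]
```

View pics/w5.png

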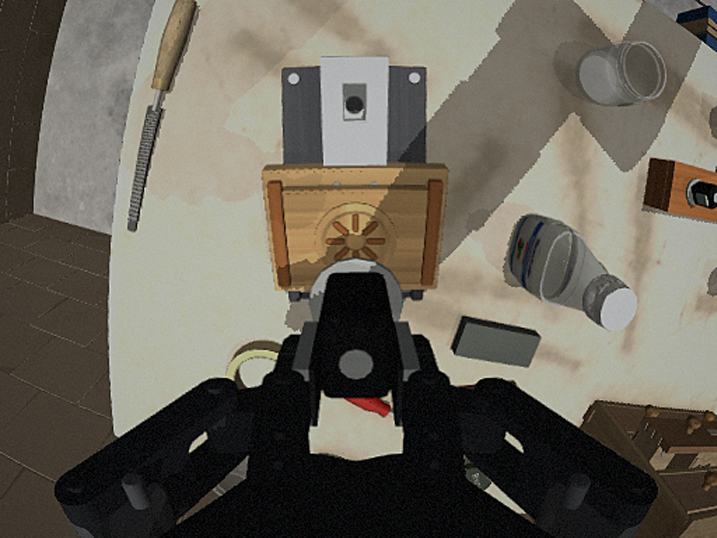

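w5 shows the slot at (253,72), with the lug hole as a dark disc at about (252.5,75) and the pin held centrally. I'll extract the disc and the pin axis accurately.

```bash
cat > g.py <<'E'
from e import *
n=sys.argv[1];c,r=map(int,sys.argv[2:4])
im=pickle.load(open(n+".pkl","rb"));F=im["frame"].astype(int).max(-1)
w=16;s=F[r-w:r+w,c-w:c+w]; print(s[4:28:1,4:28])
m=(s<float(sys.argv[4])).astype(np.uint8);nl,lb,st,ce=cv2.connectedComponentsWithStats(m)
for i in range(1,nl):
    if st[i,4]>20:
        p=ce[i]+[c-w,r-w];o,d=wray(im,p,True);print(st[i],p,o+d*(.043-o[2])/d[2])
P=cloud(im,True);t=bot.sense()["tcp_pos"]
m=(np.hypot(P[...,0]-t[0],P[...,1]-t[1])<.035)&(abs(P[...,2]-t[2]-.041)<.006)&(im["depth"]>0)
print(t,"handle top",m.sum(),P[m].mean(0),cv2.minAreaRect((P[m][:,:2]*1000).astype(np.float32)))
E
python3 g.py w5 252 74 45
```

```text
[[179 180 183 188 159  93  95 104  97 100  98  99 102 104 106 101 103  96
  103 101  94 119 177 184]
 [181 184 184 189 159  95  97 102  98 100  98 102 100  98  99 101 102 100
  104 102  94 122 180 181]
 [180 182 183 184 155  91 113  98  99  99  94 103 100  99  99  99  98 101
   96 101  95 121 180 182]
 [180 183 183 185 161  96 111  98 102  99 103  98 100  95  97  98  98 100
   98  99  94 121 179 187]
 [179 182 180 186 164  94 103  96  95  98  96 101  97 101  98  99  98 103
   99  95  93 116 177 183]
 [180 182 183 187 172  95  99 104 100 102 103 104 103 105 103 101 102 100
  101  97  98 122 178 185]
 [185 183 182 189 174 121  92  99 103 102  95  87  84  76  89  96  97  99
   99  98  93 124 177 185]
 [180 181 184 188 171 118 111 116  92  73  55  46  45  48  46  59  79 100
  105 101  96 119 176 185]
 [181 183 182 188 177 122 112  97  73  48  45  36  41  37  40  34  48  73
   97 104  97 124 180 184]
 [181 181 183 186 177 113 113  80  54  34  38  42  41  47  42  38  39  46
   73 102  97 117 176 184]
 [180 180 181 188 179 103 103  63  41  36  41  41  38  39  41  36  42  39
   59  90  97 12
[... 856 characters left out ...]
 184 171 156 144 134 150 161 186 192
  197 115  83 132 188 183]
 [185 180 187 182 181 121 172 183 182 186 188 188 191 192 192 188 188 190
  176 104  78 170 191 183]
 [183 180 185 185 182 118 160 193 186 187 189 189 189 188 187 190 192 191
  118  87  73 172 187 180]
 [184 183 184 184 181 131 169 164 165 162 159 162 163 164 156 150 150 153
  126  99  86 164 188 186]
 [185 178 180 186 183 128 102 105 105 100 105 105 103 104 101  95  95  98
   99  96  89 165 185 181]]
[11 12 12  9 81] [252.7407  74.2099] [ 0.5466 -0.2355  0.043 ]
[ 0.6483 -0.2049  0.2858] handle top 2982 [ 0.6477 -0.2092  0.3233] ((647.4149169921875, -210.77354431152344), (41.11190414428711, 38.6973991394043), 65.30279541015625)
```

```bash
cat > k.py <<'E'
from e import *
im=pickle.load(open(sys.argv[1]+".pkl","rb"));F=im["frame"].astype(int).max(-1);P=cloud(im,True)
c,r=map(int,sys.argv[2:4]);w=14
s=F[r-w:r+w,c-w:c+w];m=(s>float(sys.argv[4])).astype(np.uint8)
nl,lb,st,ce=cv2.connectedComponentsWithStats(m)
for i in range(1,nl):
    if st[i,4]>20:
        p=ce[i]+[c-w,r-w];q=P[r-w:r+w,c-w:c+w][lb==i];o,d=wray(im,p,True);z=np.median(q[:,2]);print(st[i],p,"disc",o+d*(z-o[2])/d[2],z,"cam",o)
# top-face of handle: points with z within 3mm of disc
    pass
m=(np.hypot(P[...,0]-q[:,0].mean(),P[...,1]-q[:,1].mean())<.03)&(abs(P[...,2]-z)<.004)&(im["depth"]>0)
print("ztop rows/cols",cv2.minAreaRect((P[m][:,:2]*1000).astype(np.float32)))
for _ in range(6):
    t=bot.sense();print(t["tcp_pos"],t["orientation"]);bot.get_image("scene")
E
python3 k.py w5 253 260 70
```

```text
[  3   4  24  21 378] [253.828  259.8492] disc [ 0.6498 -0.2088  0.3225] 0.32252102296657703 cam [ 0.5779 -0.2285  0.4455]
ztop rows/cols ((647.1873779296875, -207.23715209960938), (38.94272994995117, 42.02403259277344), 51.69658279418945)
[ 0.6483 -0.2049  0.2858] [ 3.138   0.0031 -2.8857]
[ 0.6483 -0.2049  0.2866] [ 3.1388  0.0041 -2.8858]
[ 0.6484 -0.2049  0.287 ] [ 3.1394  0.0047 -2.8858]
[ 0.6484 -0.205   0.2872] [ 3.1396  0.0051 -2.8858]
[ 0.6486 -0.205   0.2873] [ 3.1398  0.0053 -2.8859]
[ 0.6487 -0.2051  0.2872] [ 3.1398  0.0053 -2.8859]
```

{"op": "jog_arm", "data": {"targets": [[-40,-12,0,0,1],[-75,-22,-20,0,1],[-95,-28,-50,0,1],[-101,-29,-85,0,1],[-101,-29,-105,0,1]]}}

```text
time_s: 16.65
tcp_pos: [0.5456, -0.2339, 0.1794]
orientation: [3.137, 0.003, -2.887]
wrist_force: [-0.6, 1.5, -2.6]
grip_width: 0.0252
finger_force: 42.0
```

{"op": "jog_arm", "data": {"targets": [[0,0,-5,0,1],[0,0,-5,0,1],[0,0,-5,0,1],[0,0,-5,0,1],[0,0,-5,0,1]]}}

```text
time_s: 17.15
tcp_pos: [0.549, -0.2346, 0.1773]
orientation: [3.14, 0.006, -2.885]
wrist_force: [0.1, 0.3, -2.1]
grip_width: 0.025
finger_force: 42.0
```

```bash
python3 - <<'E'
from h import *
import pickle
a=bot.get_image("scene");b=bot.get_image("side");w=bot.get_image("wrist")
s=bot.sense();print(s["time_s"],s["tcp_pos"],s["orientation"],s["wrist_force"])
pickle.dump((a,b,w),open("p6.pkl","wb"))
for c in("scene","side"):
    for t in("long_pin_balls","lug_hole","board_slot"):print(c,t,[(np.round(q["position"],1),round(q["confidence"],2)) for q in bot.spot_point(c,t)[:2]])
A=cv2.resize(a["frame"][230:340,240:370],None,fx=3,fy=3);B=cv2.resize(b["frame"][70:180,210:340],None,fx=3,fy=3)
cv2.imwrite("pics/p6.png",np.hstack([A,B])[:,:,::-1])
E
```

```text
17.3 [ 0.54848908 -0.23436078  0.17652173] [ 3.13945548  0.0048215  -2.88569513] [-0.57986987 -0.07678618 -2.25049326]
scene long_pin_balls [(array([212. , 128.3]), 0.81), (array([308.4, 280.5]), 0.73)]
scene lug_hole [(array([300.4, 297.8]), 0.88)]
scene board_slot [(array([310.1, 281.9]), 0.63), (array([198.1, 164.4]), 0.17)]
side long_pin_balls [(array([273.5, 121.6]), 0.76), (array([357.4, 266.1]), 0.71)]
side lug_hole [(array([269.8, 147.5]), 0.66), (array([303. , 246.3]), 0.44)]
side board_slot [(array([271.2, 131.1]), 0.92), (array([247.1, 205.1]), 0.26)]
```

View pics/p6.png

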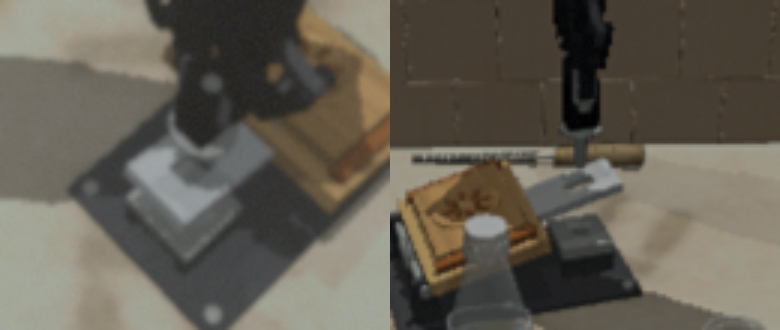

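The pin is over the slot in both views. Descending through the slot until the tip is near the lug.

{"op": "jog_arm", "data": {"targets": [[0,0,-20,0,1],[0,0,-38,0,1],[0,0,-53,0,1],[0,0,-65,0,1],[0,0,-65,0,1]], "newtons": 60}}

```text
time_s: 18.1
tcp_pos: [0.5473, -0.2337, 0.1094]
orientation: [3.137, 0.002, -2.886]
wrist_force: [0.1, 0.2, -1.7]
grip_width: 0.0247
finger_force: 65.5
```

{"op": "jog_arm", "data": {"targets": [[0,0,0,0,1],[0,0,0,0,1],[0,0,0,0,1]]}}

```text
time_s: 18.4
tcp_pos: [0.5488, -0.2346, 0.112]
orientation: [3.14, 0.006, -2.886]
wrist_force: [0.1, -0.3, -0.7]
grip_width: 0.0247
finger_force: 65.5
```

{"op": "jog_arm", "data": {"targets": [[0,0,-6,0,1],[0,0,-12,0,1],[0,0,-17,0,1],[0,0,-17,0,1],[0,0,-17,0,1]]}}

```text
time_s: 18.9
tcp_pos: [0.5481, -0.2342, 0.0938]
orientation: [3.139, 0.004, -2.886]
wrist_force: [-0.2, 0.4, 1.0]
grip_width: 0.0249
finger_force: 65.7
```

{"op": "jog_arm", "data": {"targets": [[0,0,-5,0,1],[0,0,-10,0,1],[0,0,-14,0,1],[0,0,-14,0,1],[0,0,-14,0,1]]}}

```text
time_s: 19.4
tcp_pos: [0.5478, -0.2341, 0.0797]
orientation: [3.138, 0.004, -2.886]
wrist_force: [-1.6, 0.4, 2.4]
grip_width: 0.0247
finger_force: 65.9
```

{"op": "jog_arm", "data": {"targets": [[0,0,-4,0,1],[0,0,-8,0,1],[0,0,-9,0,1],[0,0,-9,0,1],[0,0,-9,0,1]]}}

```text
time_s: 19.9
tcp_pos: [0.5485, -0.2341, 0.0713]
orientation: [3.139, 0.005, -2.886]
wrist_force: [-1.4, -1.7, 7.0]
grip_width: 0.0245
finger_force: 66.9
```

{"op": "jog_arm", "data": {"targets": [[0,0,-2,0,1],[0,0,-3,0,1],[0,0,-3,0,1],[0,0,-3,0,1]]}}

```text
time_s: 20.3
tcp_pos: [0.5489, -0.2339, 0.0693]
orientation: [3.139, 0.006, -2.885]
wrist_force: [0.7, 3.6, 16.7]
grip_width: 0.0246
finger_force: 70.7
```

```bash
python3 - <<'E'
from h import *
a=bot.get_image("scene");b=bot.get_image("side")
s=bot.sense();print(s["time_s"],s["tcp_pos"],s["wrist_force"])
A=cv2.resize(a["frame"][230:340,240:370],None,fx=3,fy=3);B=cv2.resize(b["frame"][70:180,210:340],None,fx=3,fy=3)
cv2.imwrite("pics/p7.png",np.hstack([A,B])[:,:,::-1])
E
```

```text
20.4 [ 0.54897886 -0.23391564  0.06941269] [-0.15370275 10.07196997  1.98922414]
```

View pics/p7.png

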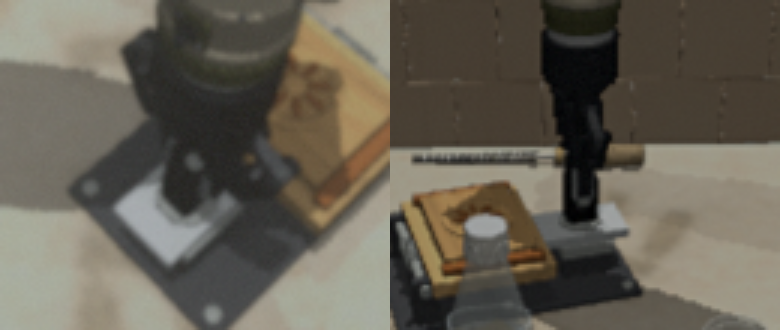

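The board looks level, with the flange flat on the tongue. I'll check that the force is steady before release.

{"op": "jog_arm", "data": {"targets": [[0,0,0,0,1],[0,0,0,0,1]]}}

```text
time_s: 20.6
tcp_pos: [0.549, -0.2336, 0.0694]
orientation: [3.139, 0.007, -2.885]
wrist_force: [-3.5, 0.1, 8.1]
grip_width: 0.0243
finger_force: 69.1
```

{"op": "jog_arm", "data": {"targets": [[0,0,-1,0,1],[0,0,-1,0,1]]}}

```text
time_s: 20.8
tcp_pos: [0.5491, -0.2336, 0.0685]
orientation: [3.139, 0.007, -2.885]
wrist_force: [-0.0, 2.3, 12.1]
grip_width: 0.0244
finger_force: 72.4
```

{"op": "jog_arm", "data": {"targets": [[0,0,0,0,0.5],[0,0,0,0,0.5],[0,0,0,0,0.3],[0,0,0,0,0.3],[0,0,0,0,0.3]]}}

```text
time_s: 21.3
tcp_pos: [0.548, -0.2344, 0.0666]
orientation: [3.139, 0.004, -2.886]
wrist_force: [0.2, -0.2, 0.8]
grip_width: 0.0599
finger_force: 0.0
```

{"op": "jog_arm", "data": {"targets": [[0,0,10,0,0.3],[0,0,30,0,0.2],[0,0,60,0,0],[0,0,100,0,0],[0,0,140,0,0]]}}

```text
time_s: 21.8
tcp_pos: [0.5478, -0.2341, 0.2089]
orientation: [3.139, 0.004, -2.886]
wrist_force: [1.4, -0.3, 0.5]
grip_width: 0.0855
finger_force: 0.0
```

{"op": "jog_arm", "data": {"targets": [[30,10,40,0,0],[70,20,40,0,0],[100,28,40,0,0],[100,28,40,0,0],[100,28,40,0,0]]}}

```text
time_s: 22.3
tcp_pos: [0.6481, -0.2059, 0.2466]
orientation: [3.138, 0.003, -2.885]
wrist_force: [-0.6, -0.2, 0.5]
grip_width: 0.0854
finger_force: 0.0
```

```bash
python3 - <<'E'
from h import *
a=bot.get_image("scene");b=bot.get_image("side");w=bot.get_image("wrist")
s=bot.sense();print(s["time_s"],s["tcp_pos"],s["wrist_force"])
for c in("scene","side"):
    for t in("long_pin_grip","long_pin_balls","glue_bottle","brush_jar","whetstone","short_pin_grip"):print(c,t,[(np.round(q["position"],1),round(q["confidence"],2)) for q in bot.spot_point(c,t)[:2]])
A=cv2.resize(w["frame"][10:120,190:320],None,fx=3,fy=3);B=cv2.resize(b["frame"][70:180,210:340],None,fx=3,fy=3)
cv2.imwrite("pics/p8.png",np.hstack([A,B])[:,:,::-1])
E
```

```text
22.45 [ 0.64712388 -0.20659201  0.24750841] [-0.63457043 -0.86830564  0.36448389]
scene long_pin_grip [(array([208.4, 114.2]), 0.8), (array([304. , 289.4]), 0.76)]
scene long_pin_balls [(array([158.6, 180. ]), 0.91), (array([302.7, 300.7]), 0.57)]
scene glue_bottle [(array([285.1, 214.2]), 0.87)]
scene brush_jar [(array([204. , 235.7]), 0.58)]
scene whetstone [(array([323.8, 191.7]), 0.56)]
scene short_pin_grip [(array([208. , 164.2]), 0.59)]
side long_pin_grip [(array([266.2, 282.3]), 0.91), (array([356. , 248.8]), 0.66)]
side long_pin_balls [(array([356.9, 264.9]), 0.77), (array([262.9, 304.2]), 0.75)]
side glue_bottle [(array([244.2, 206.3]), 0.65), (array([272.8, 129.9]), 0.29)]
side brush_jar [(array([321.5, 212.8]), 0.95)]
side whetstone [(array([200.3, 207. ]), 0.82), (array([246.5, 205.8]), 0.56)]
side short_pin_grip [(array([298.4, 227.1]), 0.57), (array([274.1, 142.2]), 0.41)]
```

View pics/p8.png

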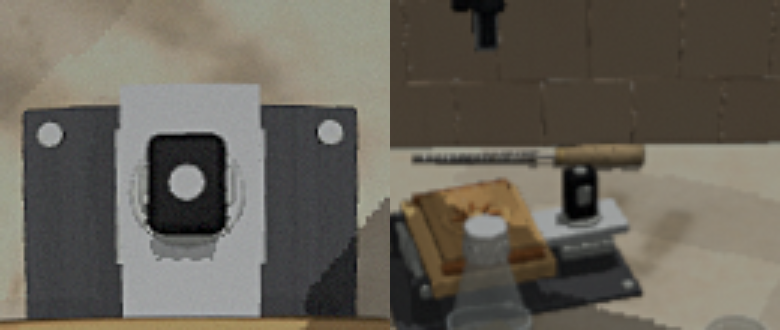

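The pin stands upright through the slot with its button out. The board is held level, the gripper is clear, and the other objects have not moved. Handing in.

```bash
python3 -c "
from workcell import bot;print(bot.sign_off())"
```

```text
the job is handed in; nothing more can be done
None
```

I handed the job in at about 22.5 s: the long pin is locked through the slot and lug, the board looks level in the last pictures, the gripper is clear, and nothing else appears to have moved. No verdict came back.

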